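# Hang the vial holder on the slotted upright and load the control vial

## Robot

A 6-joint arm with a two-finger parallel gripper is mounted at the origin on the work surface. World frame = base frame: x ahead of the robot, y to its left, z up, the work surface at z = 0. Lengths are in m, angles in degrees, forces in N, time in s.
With the tool pointing down it reaches from about 0.25 to 0.725 m from the base axis. Payload 9.7 kg.
Tool frame: the origin (TCP) lies at the very end of the fingers, on their centre line; the grasp point (between the pads) lies 19 mm behind it; z points along the fingers, y is the line along which they close (so a half turn about z gives the same grasp; the last joint's range is limited). The gripper opens to 85 mm and grips with 20 to 120 N. Pads are 22 mm wide; open, the fingers measure 114 mm over their backs; the gripper's body (76 mm by 85 mm) begins 54 mm behind the grasp point. The pads swing forward as they close: fully open they stand 13 mm farther back than shut.
Start: joints at [-69.958, 4.979, 10.078, 95.1, 0, 90], TCP at [0.188, -0.517, 0.197] pointing down, gripper open.
Joint ranges: [-179.16, 179.16], [-48.56, 103.87], [-65.8, 70.77], [-126.05, 130.52], [-82.76, 87.17], [-180, 180]. Speed limits (degrees/s): [127.2, 127.2, 147.25, 180, 180, 180].

## Interface

Orientations are given as [roll, pitch, yaw] about the fixed x, y, z axes, in that order (R = Rz(yaw) Ry(pitch) Rx(roll)).
In Python, from workcell import bot, viewer, finder gives the robot as it stands. The module is installed in compiled form; this text tells all that it offers.
- The arm moves only by the shell command python3 -m inch 'ROWS' [FORCE]. ROWS is JSON, a list that holds one entry, the list of rows, each a list of 7 numbers: the opening in per cent of the stroke, from 0 (shut) to 100 (fully open), then the shift along the tool's x, y, z in mm, then the turn, a rotation vector about the tool's x, y, z in degrees. In form: [[[grip, tx, ty, tz, ax, ay, az], ...]]. A call has 1 to 8 rows; each row shifts and turns the commanded pose from where the row before left it, along the tool's axes as they then stand; what a row does not reach is not made up. A row lasts 1/8 s, in which the tool goes at most 62.5 mm and 10.7 degrees, less where a joint would pass 70% of its speed; a pose out of reach is approached as far as the arm can. A call with a gripper value outside its range is refused whole. The fingers move at their own pace and stop on an object; FORCE is the grip in N (left out, the last holds). Time passes only in rows, so rows that do not move let the fingers close. It gives the time, the measured TCP pose, the force, the opening and the grip force at its end, in the units of the state.
- bot.get_obs(): the state, without advancing time (a new reading comes with each control period).
- viewer.camera(name): name is "scene" or "side" or "wrist"; returns a dict with "pixels" (400x640x3 uint8, red, green, blue), "vfov" (degrees; the focal length in pixels is half the picture's height over the tangent of half this angle, whatever the lens; pixels are square), "cx", "cy" (the principal point, pixels), "R" (3x3) and "t" (3): a world point X has camera coordinates R X + t. Camera axes: x right, y down, z forward; pixel columns grow to the right and rows downward; lengths in m; the calibration is good to about 2 mm. A picture is of the moment at which its call begins. There is no depth.
- bot.job_done(): hands the job in; it is judged then, once.
Trained networks look in the newest picture that a camera, given by its name, has taken for a name from the list of things; names that differ only in an ending like _2 or _b are one class to them, and where a whole thing is asked for, a point or a joint stands for the part that bears it (a point fixed in the world has none). Each returns a list of dicts, best first, with "conf" (0 to 1); they miss things now and then, are a little off and sometimes report something else, mostly with a low value. They report only what shows in the picture. A call takes as long as a camera call. They do not tell look-alikes from the thing itself.
- finder.outline_of(camera, thing): "pixels" (400x640 bool, what is visible of it) and "extent" ([centre column, centre row, width, height] in pixels, round what is visible of it).
- finder.mark_of(camera, thing): "position" ([column, row] in pixels: a listed point, or the origin of a listed thing).
The state is a dict: "time": time; "q": joint angles; "qd": joint speeds; "joint_efforts": joint torques, N m; "ee_pos": TCP position; "tcp_rot": TCP orientation; "wrist_force": force on the tool from outside, world axes, zero at the start; "torque": the same for the moment, N m; "opening": finger opening in m; "grasp_force": force on a finger pad.
Only numpy, scipy, OpenCV 4.12 (cv2) and the standard library are available. Lean on these libraries where they do the work, as an engineer would, in place of code of your own. Each camera call takes 0.05 s, during which the arm holds its last target. There are 200 camera calls.

## Task

Hang the yellow vial holder on the blue slotted upright: press its two hook tabs into the two uppermost slots and then down until it is fully engaged and the back plate lies against the upright. Then take the green-capped vial from the white tray and stand it in the holder's cup, right down on the cup's floor. Leave the other two vials and the carton where they are, and let go of everything at the end.

Things in the scene. Friction and masses are not known exactly. Their poses are not given: they have to be found in the camera images.
- upright: Blue steel C-channel post, 56 mm wide, 212 high, 34 deep, open at the back, fixed; dark foot plate 8 mm thick, 110 wide, 20 mm before to 110 behind the face. Origin: on the bench under the middle of the slotted front face. z up, x from the face into the post (tabs are pushed this way). Face 4 mm thick; four slots on its centre line (y = 0), 12 mm wide, 28 high, lower edges at z = 50, 90, 130, 170 mm.
- slot_top (a point): Middle of the lower edge of the uppermost slot, on the front face, 170 mm above the bench; axes as the upright's. The two uppermost slots (this one and the one 40 mm below) are the ones to use.
- holder_grip (a point): Yellow vial holder (about 280 g, loose, at the start standing on the bench): middle of its level bar, 53 mm above its underside. Bar 12 mm thick (y), 26 high (40 to 66 mm above the underside), clear for 92 mm between back plate and cup; grip it from above across its thickness. x along the bar towards back plate and tabs, z up. Rear face of back plate at x = +55 mm, cup axis at x = -67 mm.
- holder_back (a point): Holder's back plate (8 mm thick, 36 wide, 66 high): point on its rear face, 32 mm above the holder's underside, axes as holder_grip. Two tabs stand out to +x from this face. Engaged in the two uppermost slots this point is at x = 0, y = 0, z = 150 mm in the upright's frame, axes parallel, plate touching the post; play 2 mm in x, 3 mm in y, sag up to 0.04 rad.
- holder_tab (a point): Middle of the underside of the upper tab's neck, at the rear face, 20 mm above holder_back; engaged, it lies on slot_top. The lower tab is alike, 40 mm below. Steel tabs 6 mm thick (y), 12 long: neck 6 long, 10 high, then a lip 6 long from the neck's top to 10 mm below its underside. They enter only with the holder 10 to 18 mm above engaged height; push in till the plate touches, then lower.
- holder_cup (a point): Middle of the inner floor of the holder's round cup, 20 mm above the holder's underside, 122 mm from the rear face, axes as holder_grip. Cup open upward, outside diameter 44 mm, inside 36, 40 mm deep; rim 60 mm above the underside.
- vial_green_mid (a point): The vial to load: clear round vial with paper label and green cap, 28 mm diameter (cap 29 mm), 95 mm high, about 50 g, standing upright; this point is on its axis, half-way up (47.5 mm above its underside). Standing in the cup this point is 47.5 mm above holder_cup. As the cup hides its lower 40 mm, grip it in the upper part, about 72 mm above its underside (squeeze lightly).
- vial_red_mid (a point): Same kind of vial with a red cap; point on its axis half-way up. To be left alone.
- vial_white_mid (a point): Same kind of vial with a white cap; point on its axis half-way up. To be left alone.
- tray: White tray 70 x 205 x 32 mm high, walls 4 mm, floor 4 mm, fixed to the bench, with three cells in a row along its y axis, 67 mm apart; one vial stands in each cell, in any order. Origin: centre of the underside.
- carton_mid (a point): Cardboard carton 75 x 120 x 45 mm on the bench; point at its centre. To be left alone.
There are look-alikes about, which are no part of the job. What is shaped like the part that bears vial_green_mid but orange or purple is not meant.

How it is judged (in metres and radians):
On the way, in this order (a step that is already met when the one before it is completed fails the run):
1. both hook tabs are through the two uppermost slots, the holder still raised (x of holder_back in the frame of upright between -0.0045 and 0.004 m and y of holder_back in the frame of upright between -0.006 and 0.006 m and z of holder_back in the frame of upright between 0.156 and 0.172 m).
2. the holder is pressed down, engaged and let go (x of holder_back in the frame of upright between -0.0045 and 0.004 m and y of holder_back in the frame of upright between -0.006 and 0.006 m and z of holder_back in the frame of upright between 0.144 and 0.1535 m and angle between the z axis of holder_back and the z axis of upright, either way round below 0.09 rad and angle between the x axis of holder_back and the x axis of upright, either way round below 0.15 rad and contact force between the fingers and holder below 0.1 N), for 0.2 s.
3. the green-capped vial stands on the floor of the cup (x of vial_green_mid in the frame of holder_cup between -0.009 and 0.009 m and y of vial_green_mid in the frame of holder_cup between -0.009 and 0.009 m and z of vial_green_mid in the frame of holder_cup between 0.041 and 0.053 m and angle between vial_green_mid's own z axis and vertical below 0.2 rad), for 0.2 s.
At the end, for the whole second after the job is handed in: Holder engaged in the two uppermost slots (within 4.5 mm of the face, 6 mm sideways, -6 to +3.5 mm in height, 0.09 rad tilt, 0.15 rad yaw); green-capped vial upright (0.2 rad) in the cup, on its floor within 6 mm; both at rest; other vials and carton within 30 mm of their starts (all of step 3 and x of holder_back in the frame of upright between -0.0045 and 0.004 m and y of holder_back in the frame of upright between -0.006 and 0.006 m and z of holder_back in the frame of upright between 0.144 and 0.1535 m and angle between the z axis of holder_back and the z axis of upright, either way round below 0.09 rad and angle between the x axis of holder_back and the x axis of upright, either way round below 0.15 rad and linear speed of each of holder, vial_green below 0.02 m/s and distance of each of vial_red_mid, vial_white_mid, carton_mid from where it was at the start of the episode below 0.03 m); the robot touches nothing.
It fails at once if another vial or the carton is moved by more than 30 mm or tipped over (distance of any of vial_red_mid, vial_white_mid, carton_mid from where it was at the start of the episode above 0.03 m or angle between any of vial_red_mid, vial_white_mid, carton_mid's own z axis and vertical above 0.5 rad).
It also fails if it takes over 54 s, if anything falls off the work surface, if the arm or the gripper's body presses on something with over 40 N, if the wrist force passes 120 N, or if a joint passes its speed limit or range.

## Working session

There is one attempt and no reset: what is moved stays moved. The work goes in short steps, Python scripts to look and compute and a shell command to move; the robot and the scene stay as the last step left them, time stands still between calls to the robot, and variables do not carry over. Pictures are saved under pics/ and viewed, at most 10 in all, crops included, and the job is handed in when it is done.

```bash
mkdir -p pics; cat > h.py <<'E'
import numpy as np, cv2
from workcell import bot, viewer, finder
from scipy.spatial.transform import Rotation as Ro
def cam(n):
    c=viewer.camera(n); f=200/np.tan(np.radians(c["vfov"])/2)
    c["K"]=np.array([[f,0,c["cx"]],[0,f,c["cy"]],[0,0,1.]]); c["R"]=np.array(c["R"]);c["t"]=np.array(c["t"]); c["P"]=c["K"]@np.c_[c["R"],c["t"]]
    return c
def save(c,p,crop=None,s=1):
    im=np.array(c["pixels"])[...,::-1]
    if crop: im=im[crop[1]:crop[3],crop[0]:crop[2]]
    cv2.imwrite(p,cv2.resize(im,None,fx=s,fy=s,interpolation=cv2.INTER_CUBIC))
def tri(obs):
    A=[]
    for c,(u,v) in obs: A+=[u*c["P"][2]-c["P"][0],v*c["P"][2]-c["P"][1]]
    X=np.linalg.svd(np.array(A))[2][-1]; return X[:3]/X[3]
def onz(c,uv,z):
    d=c["R"].T@np.linalg.inv(c["K"])@np.array([*uv,1]); o=-c["R"].T@c["t"]; return o+d*(z-o[2])/d[2]
def proj(c,X):
    p=c["P"]@np.array([*X,1]); return p[:2]/p[2]
E
python3 - <<'E'
from h import *
C={}
for n in("scene","side","wrist"):
    C[n]=cam(n)
    print(n,C[n]["vfov"],C[n]["cx"],C[n]["cy"],np.round(-C[n]["R"].T@C[n]["t"],3))
    for k in["upright","slot_top","holder_grip","holder_back","holder_tab","holder_cup","vial_green_mid","vial_red_mid","vial_white_mid","tray","carton_mid"]:
        print(k,[(np.round(m["position"],1).tolist(),round(m["conf"],2)) for m in finder.mark_of(n,k)[:4]])
im=np.vstack([np.hstack([C["scene"]["pixels"],C["side"]["pixels"]])])
cv2.imwrite("pics/a.png",C["scene"]["pixels"][...,::-1]);cv2.imwrite("pics/b.png",C["side"]["pixels"][...,::-1])
cv2.imwrite("pics/c.png",C["wrist"]["pixels"][...,::-1])
o=bot.get_obs();print(o)
E
```

```text
scene 57.39379179272189 324.5213530882761 195.9044634201341 [1.264 0.287 0.776]
upright [([415.4, 259.4], 0.8)]
slot_top [([423.6, 214.8], 0.92)]
holder_grip [([339.3, 218.3], 0.73)]
holder_back [([359.0, 228.7], 0.93)]
holder_tab [([355.9, 222.5], 0.58)]
holder_cup [([319.0, 221.8], 0.56)]
vial_green_mid [([282.3, 206.1], 0.79), ([293.5, 187.2], 0.53), ([266.2, 198.2], 0.5)]
vial_red_mid [([275.0, 184.1], 0.78), ([277.2, 194.6], 0.62)]
vial_white_mid [([262.0, 172.8], 0.62)]
tray [([279.3, 191.2], 0.79), ([275.0, 183.6], 0.56)]
carton_mid [([283.3, 242.6], 0.66)]
side 54.04409525659204 319.33131943528065 202.35724084651304 [ 0.238 -0.456  0.709]
upright [([239.5, 177.8], 0.94), ([368.5, 318.7], 0.63)]
slot_top [([230.9, 124.2], 0.86)]
holder_grip [([300.3, 216.4], 0.94)]
holder_back [([282.8, 205.7], 0.8)]
holder_tab [([284.0, 202.1], 0.74)]
holder_cup [([322.5, 245.8], 0.73)]
vial_green_mid [([394.0, 284.4], 0.88), ([373.1, 259.3], 0.62), ([345.3, 293.8], 0.58), ([284.0, 206.2], 0.35)]
vial_red_mid [([369.6, 323.3], 0.8)]
vial_white_mid [([396.2, 352.7], 0.93)]
tray [([367.5, 331.2
[... 282 characters left out ...]
d []
tray []
carton_mid []
{'time': 1.8, 'q': array([-6.99575539e+01,  4.98042251e+00,  1.00788909e+01,  9.51003723e+01,
        1.27091883e-03,  9.00008449e+01]), 'qd': array([-0.05519987, -0.0024685 , -0.00254855,  0.0108153 , -0.06743947,
        0.04086414]), 'joint_efforts': array([-3.85697094e-04, -5.20103538e+01,  4.64845562e+01,  2.16004570e-03,
       -3.07732830e-05,  9.49564267e-07]), 'ee_pos': array([ 0.18849882, -0.51668428,  0.1974756 ]), 'tcp_rot': array([-1.79998096e+02, -1.27089076e-03,  2.00416012e+01]), 'wrist_force': array([-0.57575332,  0.34499504, -0.07243391]), 'torque': array([-0.02644197,  0.00584429,  0.0541723 ]), 'grasp_force': 0.0, 'opening': 0.08548271475020908}
```

View pics/a.png

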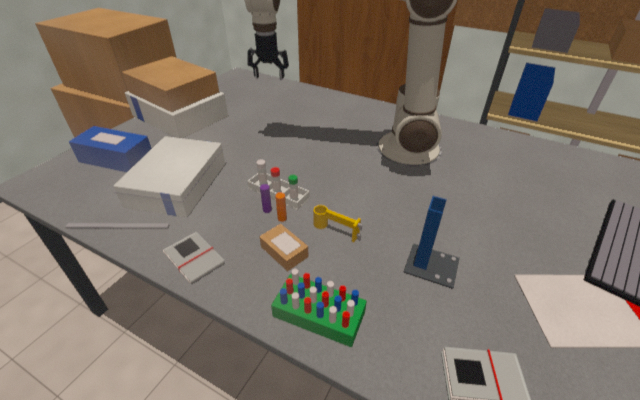

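View pics/b.png

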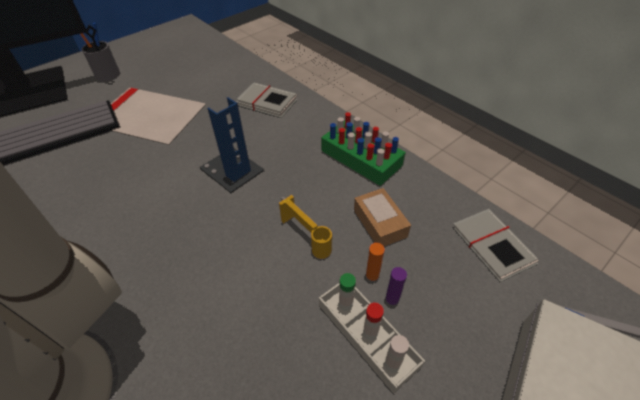

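The scene picture shows the green-capped vial at (293,187), with the purple (266,198) and orange (282,206) look-alikes in front of the tray. The side picture shows the same vials at (345,294), (396,285) and (374,262).
The holder is at scene (339,218) and side (300,216), and the upright at scene (428,240) and side (230,145). Candidates for the green vial are the green cap in the tray (side 347,288), orange (374,262), purple (396,285), plus the small tubes in the green rack (side 363,148). I choose the green-capped one in the tray.

```bash
python3 - <<'E'
from h import *
a=cam("scene");b=cam("side")
P=dict(upright=((415.4,259.4),(239.5,177.8)),slot=((423.6,214.8),(230.9,124.2)),grip=((339.3,218.3),(300.3,216.4)),back=((359,228.7),(282.8,205.7)),tab=((355.9,222.5),(284,202.1)),cup=((319,221.8),(322.5,245.8)),green=((293.5,187.2),(345.3,293.8)),red=((275,184.1),(369.6,323.3)),white=((262,172.8),(396.2,352.7)),carton=((283.3,242.6),(380.8,217.6)),orange=((282.3,206.1),(373.1,259.3)),purple=((266.2,198.2),(397,285)),tray=((279.3,191.2),(367.5,331.2)))
for k,(u,v) in P.items():
    X=tri([(a,u),(b,v)]); print(k,np.round(X*1000),np.round(proj(a,X)-u,1),np.round(proj(b,X)-v,1))
o=bot.get_obs();R=Ro.from_euler("xyz",o["tcp_rot"],degrees=True)
w=cam("wrist"); print("cam in tool",R.inv().apply(-w["R"].T@w["t"]-o["ee_pos"]),"\n",(w["R"]@R.as_matrix()).round(3))
A=np.array(a["pixels"])[160:280,240:470];B=np.array(b["pixels"])[90:380,190:430]
A=cv2.resize(A,None,fx=1.7,fy=2.4*0+1.7,interpolation=2);B=cv2.resize(B,None,fx=1.7,fy=1.7,interpolation=2)
im=np.zeros((500,800,3),np.uint8);im[:204,:391]=A[:204];im[:493,391:799]=B[:493]
cv2.imwrite("pics/d.png",im[...,::-1])
E
```

```text
upright [551. 204.  -0.] [ 1.  -0.5] [1.  0.4]
slot [556. 197. 169.] [ 1.2 -0.6] [1.1 0.6]
grip [557. -31.  53.] [ 0.8 -0.2] [0.9 0.3]
back [555.  30.  38.] [ 0.4 -0.1] [0.4 0.1]
tab [554.  21.  58.] [ 0.9 -0.3] [1.  0.3]
cup [560. -97.  11.] [ 0.5 -0.1] [0.6 0.1]
green [ 500. -225.   53.] [ 0.1 -0. ] [0.1 0. ]
red [ 499. -293.   39.] [ 1.2 -0.1] [1.9 0.3]
white [ 486. -358.   53.] [-0.2 -0. ] [-0.3 -0. ]
carton [ 698. -136.   28.] [-0.1  0. ] [-0.1 -0. ]
orange [ 593. -207.   51.] [-0.2  0. ] [-0.3 -0. ]
purple [ 584. -274.   49.] [-0.8  0. ] [-1.1 -0.1]
tray [ 494. -289.    7.] [-0.6  0. ] [-0.9 -0.1]
cam in tool [ 6.57382053e-02 -1.21128380e-04 -1.76611342e-01] 
 [[-0.001  1.    -0.   ]
 [-0.965 -0.001 -0.263]
 [-0.263 -0.     0.965]]
```

View pics/d.png

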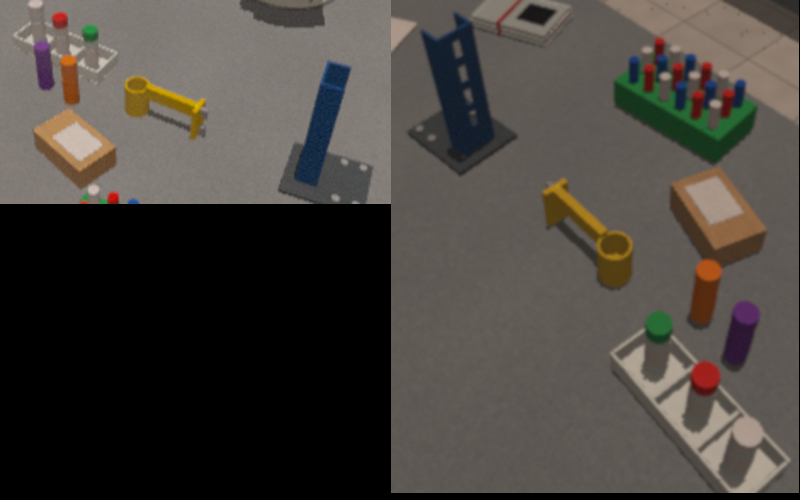

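The crop confirms it: the green cap on a clear vial is in the tray's cell nearest the upright (crop 657,340), and orange (706,290) and purple (742,333) stand outside the tray. Next I plan a move to a view pose over the holder and upright.

```bash
cat >> h.py <<'E'
def plan(p,rpy,n,grip=100):
    "print rows from the measured pose to pose p (m), rpy (deg), in n rows"
    o=bot.get_obs(); R=Ro.from_euler("xyz",o["tcp_rot"],degrees=True); T=Ro.from_euler("xyz",rpy,degrees=True)
    p=np.array(p); w=(R.inv()*T).as_rotvec(degrees=True)/n; s=(p-o["ee_pos"])*1000/n; r=[]
    for i in range(n):
        r.append([grip]+np.round(R.inv().apply(s),1).tolist()+np.round(w,2).tolist()); R=R*Ro.from_rotvec(w,degrees=True)
    for i in range(0,n,8): print(r[i:i+8])
E
python3 - <<'E'
from h import *
plan([.556,.12,.30],[180,0,92],12)
E
```

```text
[[100, 47.0, -39.3, -8.5, -0.0, -0.0, -6.0], [100, 50.8, -34.2, -8.5, -0.0, -0.0, -6.0], [100, 54.1, -28.7, -8.5, -0.0, -0.0, -6.0], [100, 56.8, -22.9, -8.5, -0.0, -0.0, -6.0], [100, 58.9, -16.9, -8.5, -0.0, -0.0, -6.0], [100, 60.3, -10.6, -8.5, -0.0, -0.0, -6.0], [100, 61.1, -4.3, -8.5, -0.0, -0.0, -6.0], [100, 61.2, 2.2, -8.5, -0.0, -0.0, -6.0]]
[[100, 60.7, 8.5, -8.5, -0.0, -0.0, -6.0], [100, 59.4, 14.8, -8.5, -0.0, -0.0, -6.0], [100, 57.6, 21.0, -8.5, -0.0, -0.0, -6.0], [100, 55.1, 26.9, -8.5, -0.0, -0.0, -6.0]]
```

```bash
python3 -m inch '[[[100,47,-39,-9,0,0,-6],[100,51,-34,-9,0,0,-6],[100,54,-29,-9,0,0,-6],[100,57,-23,-9,0,0,-6],[100,59,-17,-8,0,0,-6],[100,60,-11,-8,0,0,-6],[100,61,-4,-8,0,0,-6],[100,61,2,-8,0,0,-6]]]'
python3 -m inch '[[[100,61,9,-9,0,0,-6],[100,59,15,-9,0,0,-6],[100,58,21,-8,0,0,-6],[100,55,27,-8,0,0,-6],[100,0,0,0,0,0,0],[100,0,0,0,0,0,0]]]'
python3 - <<'E'
from h import *
C={n:cam(n) for n in("scene","side","wrist")}
for n in C:
  print(n)
  for k in["upright","slot_top","holder_grip","holder_back","holder_tab","holder_cup"]:
    print(k,[(np.round(m["position"],1).tolist(),round(m["conf"],2)) for m in finder.mark_of(n,k)[:3]])
save(C["wrist"],"pics/e.png"); print(bot.get_obs()["ee_pos"],bot.get_obs()["tcp_rot"])
E
```

```text
time: 2.95
ee_pos: [0.4338, -0.0906, 0.266]
tcp_rot: [179.9, -0.0, 68.2]
wrist_force: [1.1, -1.2, 0.3]
opening: 0.0853
grasp_force: 0.0
time: 3.7
ee_pos: [0.5562, 0.1199, 0.2992]
tcp_rot: [-180.0, 0.0, 92.0]
wrist_force: [0.0, -0.6, -0.6]
opening: 0.0854
grasp_force: 0.0
scene
upright [([413.4, 259.4], 0.81)]
slot_top [([422.3, 216.1], 0.55)]
holder_grip [([339.3, 218.3], 0.87)]
holder_back [([359.1, 229.3], 0.59)]
holder_tab [([356.2, 225.4], 0.94)]
holder_cup [([318.4, 219.6], 0.71)]
side
upright [([241.9, 179.2], 0.83)]
slot_top [([231.8, 124.9], 0.8)]
holder_grip [([297.8, 218.4], 0.7), ([382.8, 217.5], 0.55)]
holder_back [([286.2, 208.6], 0.77)]
holder_tab [([283.4, 202.6], 0.97)]
holder_cup [([322.8, 244.6], 0.87)]
wrist
upright [([319.5, 93.9], 0.56)]
slot_top [([317.9, 85.2], 0.55)]
holder_grip [([317.6, 269.0], 0.88)]
holder_back [([315.4, 221.6], 0.69)]
holder_tab [([318.3, 230.7], 0.8)]
holder_cup [([314.6, 299.6], 0.94), ([316.9, 223.1], 0.62)]
[0.55633396 0.11987345 0.29944803] [-1.79994608e+02  2.68471363e-03  9.20456599e+01]
```

View pics/e.png

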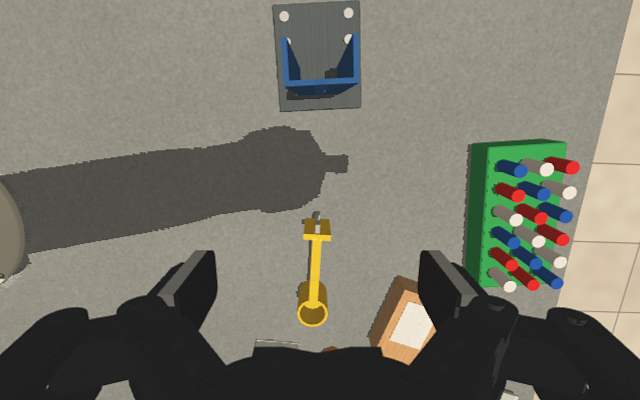

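The wrist picture shows the upright from above (front rim line (286,86)-(358,81), foot plate corners (280,111), (361,107)). The holder is at (317,265) with its plate at (316,225) and cup rim at (312,312). I'll refine from zoomed crops of this picture.

```bash
python3 - <<'E'
from h import *
w=cam("wrist"); im=np.array(w["pixels"]).astype(int); r,g,b=im[...,0],im[...,1],im[...,2]
y=(r>210)&(g>150)&(b<110)
print("bar/plate top by row (first,last col):")
for row in range(208,330,4):
    c=np.flatnonzero(y[row]&(np.arange(640)>280)&(np.arange(640)<350)); 
    if len(c): print(row,c.min(),c.max(),len(c))
foot=(abs(r-g)<20)&(r<115)&(r>60)
bl=(b>120)&(r<110)&(b-r>40); bl[:, :250]=0; bl[:,400:]=0; bl[150:]=0
for row in range(30,100,5):
    c=np.flatnonzero(bl[row]); 
    if len(c): print("rim",row,c.min(),c.max())
for col in range(284,362,6):
    c=np.flatnonzero(bl[:,col])
    if len(c): print("rimcol",col,c.min(),c.max())
o=np.zeros((600,800,3),np.uint8)
o[:600,:480]=cv2.resize(im[0:120,270:366].astype(np.uint8),(480,600),interpolation=0)
o[:,480:]=cv2.resize(im[205:335,285:354].astype(np.uint8),(320,600),interpolation=0)
cv2.imwrite("pics/f.png",o[...,::-1])
E
```

```text
bar/plate top by row (first,last col):
236 303 330 28
240 304 330 27
244 312 320 9
248 312 320 9
252 312 320 9
256 311 320 10
260 311 319 9
264 311 319 9
268 311 319 9
272 311 318 8
276 310 318 9
280 310 318 9
284 310 317 8
288 309 317 9
292 309 317 9
296 309 317 9
300 309 316 8
304 302 321 20
308 299 325 14
312 297 326 5
316 297 326 5
320 299 325 5
324 302 321 10
rim 35 353 358
rim 40 281 358
rim 45 281 358
rim 50 281 358
rim 55 282 358
rim 60 282 358
rim 65 282 358
rim 70 283 358
rim 75 283 358
rim 80 283 358
rim 85 284 329
rimcol 284 38 86
rimcol 290 82 86
rimcol 296 82 86
rimcol 302 81 86
rimcol 308 81 86
rimcol 314 81 85
rimcol 320 80 85
rimcol 326 80 84
rimcol 332 80 84
rimcol 338 79 84
rimcol 344 79 84
rimcol 350 79 84
rimcol 356 34 83
```

View pics/f.png

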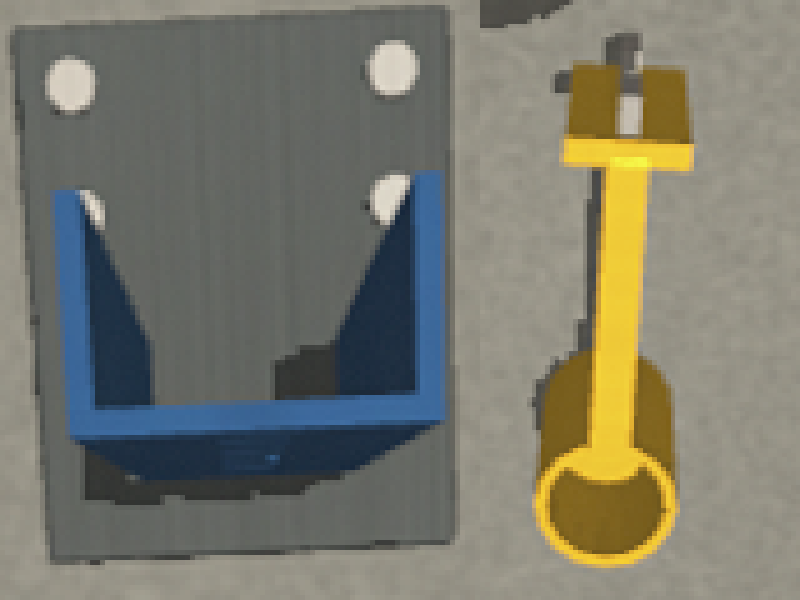

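The crop shows clean edges: the upright rim front corners at (284.4,87.6) and (358.6,84.2), and the holder plate rear top edge from (302.9,234.9) to (330.9,236.4). The cup rim is centred near (312.4,314.9).

```bash
python3 - <<'E'
from h import *
w=cam("wrist"); q=lambda uv,z:onz(w,uv,z)*1000
ang=lambda d:np.degrees(np.arctan2(d[1],d[0])).round(2)
a,b,c,d=[q(x,.212) for x in((284.4,87.6),(358.6,84.2),(281,38.4),(358.6,34.4))]
e,f=q((280.2,112.6),.008),q((360.6,108.4),.008)
print("rim",a,b,c,d,"w",np.linalg.norm(a-b),"face mid",(a+b)/2,"yaw face",ang(b-a)+90,"sides",ang(c-a),ang(d-b))
x=np.radians(ang(b-a)+90);u=np.array([np.cos(x),np.sin(x),0])
print("foot mid+20",(e+f)/2+20*u,"w",np.linalg.norm(e-f),"yaw",ang(f-e)+90)
A,B=q((302.9,234.9),.066),q((330.9,236.4),.066); c=q((312.4,314.9),.060)
print("plate rear",A,B,"w",np.linalg.norm(A-B),"mid",(A+B)/2,"yaw",ang(B-A)+90,"cup",c,"dist",np.linalg.norm(((A+B)/2-c)[:2]),"yaw axis",ang((A+B)/2-c))
m,n=q((316.5,248),.066),q((313,300),.066);print("bar",m,n,ang(m-n))
plan([.556,-.03,.12],[180,0,92],5)
E
```

```text
rim [528.34291156 199.14611728 212.        ] [583.46984399 203.4841254  212.        ] [525.57985144 232.72285833 212.        ] [581.1848225  237.30537298 212.        ] w 55.29735068659545 face mid [555.90637777 201.31512134 212.        ] yaw face 94.5 sides 94.7 93.87
foot mid+20 [556.14912639 201.49423838   8.        ] w 108.21942691934659 yaw 94.9
plate rear [540.37530668  24.97812263  66.        ] [576.85354218  24.16937136  66.        ] w 36.4871997229542 mid [558.61442443  24.573747    66.        ] yaw 88.73 cup [556.4988901  -97.64684495  60.        ] dist 122.2388996279611 yaw axis 89.01
bar [558.68233648   7.21866227  66.        ] [556.54051546 -70.09454069  66.        ] 88.41
[[100, -30.0, -1.1, 35.9, -0.0, 0.0, 0.01], [100, -30.0, -1.1, 35.9, -0.0, 0.0, 0.01], [100, -30.0, -1.1, 35.9, -0.0, 0.0, 0.01], [100, -30.0, -1.1, 35.9, -0.0, 0.0, 0.01], [100, -30.0, -1.1, 35.9, -0.0, 0.0, 0.01]]
```

```bash
python3 -m inch '[[[100,-37,-1,40,0,0,1.1],[100,-38,-1,40,0,0,1.1],[100,-38,-1,40,0,0,1.1],[100,-38,-1,40,0,0,0],[100,0,0,0,0,0,0]]]' ; python3 - <<'E'
from h import *
plan([.5574,-.0304,.034],[180,0,88.7],4)
E
```

```text
time: 5.48
ee_pos: [0.5513, -0.0331, 0.136]
tcp_rot: [-179.7, 0.0, 88.6]
wrist_force: [0.3, 0.0, 0.2]
opening: 0.0851
grasp_force: 0.0
[[100, 0.7, 1.6, 25.5, -0.08, 0.0, -0.03], [100, 0.7, 1.6, 25.5, -0.08, 0.0, -0.03], [100, 0.7, 1.6, 25.5, -0.08, 0.0, -0.03], [100, 0.7, 1.5, 25.5, -0.08, 0.0, -0.03]]
```

```bash
python3 -m inch '[[[100,1,2,25,0,0,0],[100,1,2,25,0,0,0],[100,1,1,25,0,0,0],[100,0,1,25,0,0,0],[100,0,0,0,0,0,0],[100,0,0,0,0,0,0]]]' ; python3 - <<'E'
from h import *
plan([.5574,-.0304,.034],[180,0,88.7],1)
E
```

```text
time: 6.22
ee_pos: [0.5602, -0.028, 0.0411]
tcp_rot: [179.9, -0.0, 88.8]
wrist_force: [-0.3, 0.1, 0.5]
opening: 0.0854
grasp_force: 0.0
[[100, -2.5, -2.8, 7.1, 0.1, -0.0, 0.06]]
```

```bash
python3 -m inch '[[[100,-2.5,-3,7,0,0,0],[100,0,0,0,0,0,0],[0,0,0,0,0,0,0],[0,0,0,0,0,0,0],[0,0,0,0,0,0,0],[0,0,0,0,0,0,0],[0,0,0,0,0,0,0],[0,0,0,0,0,0,0]]]' 80; python3 -m inch '[[[0,0,0,-25,0,0,0],[0,0,0,-50,0,0,0],[0,0,0,-50,0,0,0],[0,0,0,-40,0,0,0],[0,0,0,0,0,0,0],[0,0,0,0,0,0,0],[0,0,0,0,0,0,0]]]'; python3 - <<'E'
from h import *
w=cam("wrist"); save(w,"pics/g.png"); print(bot.get_obs()["ee_pos"],bot.get_obs()["tcp_rot"],bot.get_obs()["torque"])
E
```

```text
time: 7.22
ee_pos: [0.5575, -0.0306, 0.0336]
tcp_rot: [179.8, -0.0, 88.7]
wrist_force: [2.8, 1.6, 6.6]
opening: 0.0002
grasp_force: 2.9
time: 8.1
ee_pos: [0.5558, -0.0307, 0.1959]
tcp_rot: [-179.9, -0.0, 88.7]
wrist_force: [0.1, -0.6, 0.3]
opening: 0.0002
grasp_force: 0.0
[ 0.55577599 -0.03069476  0.19607233] [-1.79868078e+02 -3.05629275e-03  8.87397701e+01] [-0.0167271   0.02119534  0.02272036]
```

View pics/g.png

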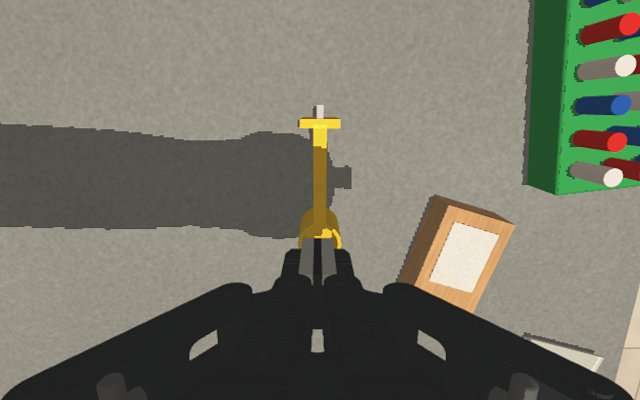

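The fingers shut fully, so the grasp missed. The holder still stands on the bench, with its plate at (320,123) and the cup near (320,235). I'll re-measure it.

```bash
python3 - <<'E'
from h import *
w=cam("wrist"); 
for z in(.066,):
  for X in [(.5586,.0246,.066),(.5574,-.0304,.066),(.5565,-.0976,.060),(.5404,.025,.066),(.5769,.0242,.066)]: print(X,proj(w,X).round(1))
im=np.array(w["pixels"]).astype(int);y=(im[...,0]>90)&(im[...,0]-im[...,2]>70)&(im[...,1]>70); y[:,:290]=0;y[:,352:]=0
for row in range(100,260,6):
    c=np.flatnonzero(y[row]); 
    if len(c): print(row,c.min(),c.max(),len(c),im[row,(c.min()+c.max())//2])
for n in("scene","side"):
    cam(n)
    for k in["holder_grip","holder_back","holder_tab","holder_cup"]: print(n,k,[(np.round(m["position"],1).tolist(),round(m["conf"],2)) for m in finder.mark_of(n,k)[:2]])
o=np.vstack([cv2.resize(np.array(cam("side")["pixels"])[170:290,240:400],(800,600),interpolation=2)]);cv2.imwrite("pics/i.png",o[...,::-1])
E
```

```text
(0.5586, 0.0246, 0.066) [320.1 119.7]
(0.5574, -0.0304, 0.066) [320.  180.4]
(0.5565, -0.0976, 0.06) [320.4 244.9]
(0.5404, 0.025, 0.066) [299.6 119.7]
(0.5769, 0.0242, 0.066) [340.7 119.7]
118 302 337 28 [199 188 172]
124 299 340 42 [245 218  61]
130 313 326 14 [244 218  59]
136 313 326 14 [244 217  59]
142 313 326 14 [244 218  60]
148 314 326 13 [188 144  41]
154 314 325 12 [141 110  34]
160 314 325 12 [144 112  35]
166 314 325 12 [142 111  34]
172 314 325 12 [142 111  32]
178 314 325 12 [142 112  35]
184 314 325 12 [141 110  33]
190 314 325 12 [138 109  33]
196 314 325 12 [142 111  34]
202 314 325 12 [143 112  36]
208 312 326 15 [142 111  34]
214 305 333 29 [142 111  35]
220 302 336 35 [141 110  33]
226 301 337 37 [140 110  34]
232 300 338 39 [136 106  31]
238 299 340 17 [108  84  32]
244 298 341 12 [30 29 29]
scene holder_grip [([338.8, 217.4], 0.75)]
scene holder_back [([357.1, 232.9], 0.6)]
scene holder_tab [([358.9, 225.4], 0.87)]
scene holder_cup [([318.0, 222.0], 0.56)]
side holder_grip [([300.4, 216.7], 0.75)]
side holder_back [([284.1, 206.8], 0.7)]
side holder_tab [([283.3, 201.1], 0.62)]
side holder_cup [([323.4, 245.5], 0.55)]
```

View pics/i.png

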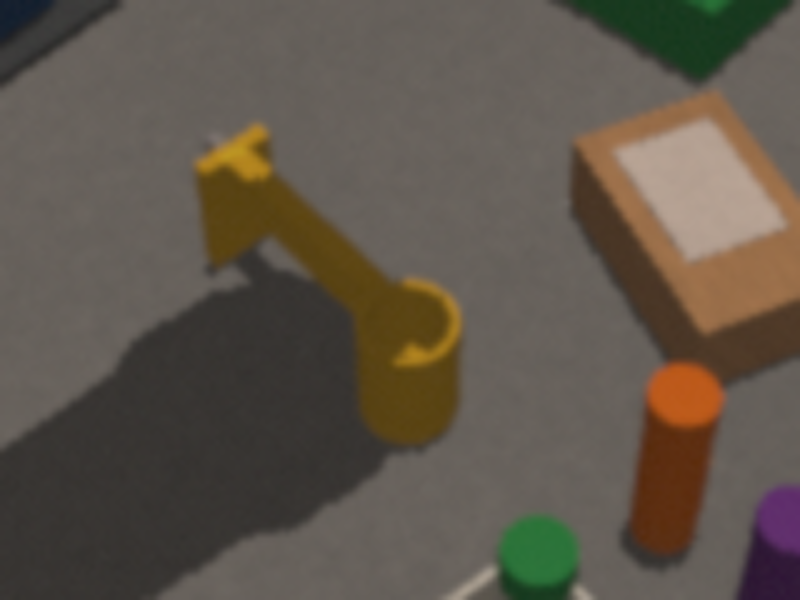

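The holder is still upright and has not moved (side crop, plate (230,200), cup (410,360)). The fingers must therefore have closed above the bar. I'll check where the fingertips really are against the reported TCP.

```bash
python3 - <<'E'
from h import *
o=bot.get_obs();p=o["ee_pos"];R=Ro.from_euler("xyz",o["tcp_rot"],degrees=True);z=R.apply([0,0,1]);out=[]
for n in("scene","side"):
    c=cam(n);im=np.array(c["pixels"]).copy();u=proj(c,p);print(n,u,[proj(c,p-z*s).round(1).tolist() for s in(.02,.04,.06)])
    x,y=int(u[0]),int(u[1]);x0,y0=max(x-50,0),max(y-80,0);cr=im[y0:y0+120,x0:x0+100]
    cr=cv2.resize(cr,None,fx=4,fy=4,interpolation=2)
    for s in range(0,61,10):
        v=((proj(c,p-z*s/1000)-[x0,y0])*4).astype(int);cv2.line(cr,(v[0]-14,v[1]),(v[0]+14,v[1]),(255,0,0) if s else (0,255,0),1)
    out.append(cr)
h=min(o.shape[0] for o in out);cv2.imwrite("pics/j.png",np.hstack([o[:h] for o in out])[...,::-1])
E
```

```text
scene [342.41384518 177.92941709] [[342.8, 171.8], [343.1, 165.5], [343.5, 159.0]]
side [297.21503443 168.37214348] [[296.6, 160.5], [296.0, 152.3], [295.3, 143.7]]
```

View pics/j.png

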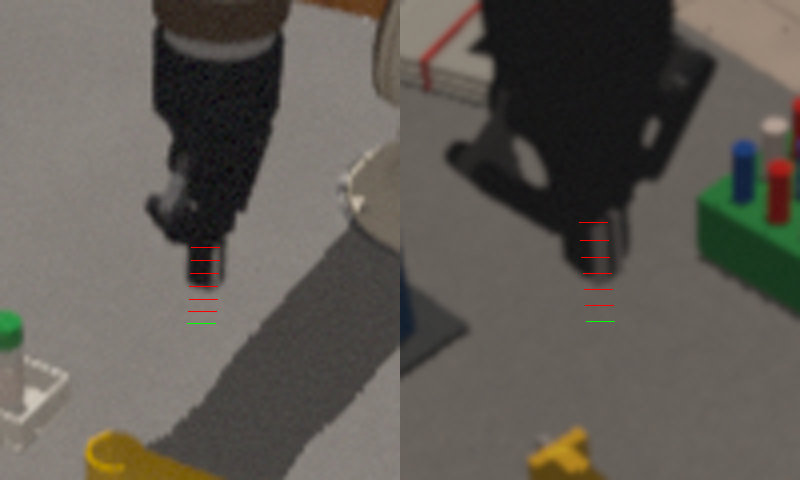

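The fingertips end about 29 to 30 mm short of the reported TCP along the tool axis (scene tip (205,287), on the 30 mm mark; side tip (600,278)). They agree sideways, so I'll go 30 mm deeper than the nominal numbers.

```bash
python3 -m inch '[[[100,0,0,0,0,0,0],[100,0,0,20,0,0,0],[100,0,0,20,0,0,0],[100,0,0,20,0,0,0],[100,0,1,30,0,0,0],[100,0,0,30,0,0,0],[100,0,0,30,0,0,0],[100,0,0,0,0,0,0]]]' ; python3 - <<'E'
from h import *
plan([.5574,-.0304,.006],[180,0,88.7],2)
E
```

```text
time: 9.85
ee_pos: [0.5558, -0.0306, 0.0454]
tcp_rot: [-179.8, -0.0, 88.7]
wrist_force: [-0.0, 0.2, 0.6]
opening: 0.0853
grasp_force: 0.0
[[100, 0.1, 0.9, 19.7, -0.12, -0.0, 0.02], [100, 0.1, 0.8, 19.7, -0.12, -0.0, 0.02]]
```

```bash
python3 -m inch '[[[100,0,1,20,0,0,0],[100,0,1,19,0,0,0],[100,0,0,0,0,0,0],[0,0,0,0,0,0,0],[0,0,0,0,0,0,0],[0,0,0,0,0,0,0],[0,0,0,0,0,0,0],[0,0,0,0,0,0,0]]]' 80; python3 -m inch '[[[0,0,0,0,0,0,0]]]'
```

```text
time: 10.85
ee_pos: [0.5594, -0.0308, 0.0086]
tcp_rot: [180.0, -0.0, 88.7]
wrist_force: [-0.3, -0.5, 1.7]
opening: 0.0105
grasp_force: 79.1
time: 10.98
ee_pos: [0.5594, -0.0308, 0.0086]
tcp_rot: [180.0, -0.0, 88.7]
wrist_force: [-1.2, 0.8, 2.3]
opening: 0.0107
grasp_force: 79.1
```

```bash
python3 -m inch '[[[0,0,0,-20,0,0,0],[0,0,0,-38,0,0,0],[0,0,0,-38,0,0,0],[0,0,0,-36,0,0,0],[0,0,0,0,0,0,0]]]' ; python3 - <<'E'
from h import *
print(bot.get_obs()["torque"]);plan([.5629,.1163,.1406],[180,0,94.6],5,0)
E
```

```text
time: 11.6
ee_pos: [0.5606, -0.0308, 0.1429]
tcp_rot: [179.8, 0.0, 88.7]
wrist_force: [1.7, 1.1, -2.8]
opening: 0.0108
grasp_force: 78.7
[ 0.05959301 -0.0293258  -0.03053922]
[[0, 29.4, -0.2, 0.5, 0.05, 0.0, -1.17], [0, 29.4, 0.4, 0.5, 0.05, 0.0, -1.17], [0, 29.4, 1.0, 0.5, 0.05, 0.0, -1.17], [0, 29.4, 1.6, 0.5, 0.05, 0.0, -1.17], [0, 29.3, 2.2, 0.5, 0.05, 0.0, -1.17]]
```

```bash
python3 -m inch '[[[0,29,0,0,0,0,-1.2],[0,30,0,0,0,0,-1.2],[0,29,1,0,0,0,-1.2],[0,29,2,1,0,0,-1.2],[0,29,2,1,0,0,-1.1],[0,0,0,0,0,0,0],[0,0,0,0,0,0,0]]]' ; python3 - <<'E'
from h import *
w=cam("wrist");o=bot.get_obs();print(o["ee_pos"],o["tcp_rot"])
plan([.5629,.1163,.1406],[180,0,94.6],1,0)
im=np.array(w["pixels"])
cv2.imwrite("pics/k.png",cv2.resize(im[0:260,200:440],None,fx=2.3,fy=2.3,interpolation=2)[...,::-1])
for n in("scene","side"):
    c=cam(n)
    for k in["slot_top","holder_tab","holder_back"]: print(n,k,[(np.round(m["position"],1).tolist(),round(m["conf"],2)) for m in finder.mark_of(n,k)[:2]])
E
```

```text
time: 12.48
ee_pos: [0.561, 0.115, 0.1371]
tcp_rot: [-179.9, 0.0, 94.6]
wrist_force: [-0.0, -0.2, -2.5]
opening: 0.0107
grasp_force: 78.5
[0.56115563 0.11471039 0.13753629] [-1.79925808e+02  2.17199018e-02  9.46089995e+01]
[[0, 1.4, 1.9, -3.1, -0.07, 0.02, 0.01]]
scene slot_top [([423.6, 216.1], 0.82)]
scene holder_tab [([414.2, 207.5], 0.64)]
scene holder_back [([418.5, 211.9], 0.9)]
side slot_top [([228.6, 122.4], 0.85)]
side holder_tab [([236.0, 127.5], 0.68)]
side holder_back [([237.1, 131.6], 0.58), ([246.9, 179.0], 0.42)]
```

View pics/k.png

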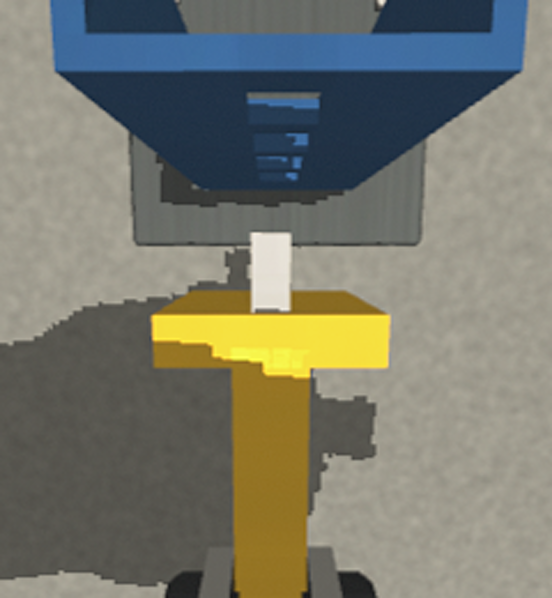

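The crop shows both parts parallel, so the yaw is good: upright rim centre at column 290, holder plate centre at 270, tab at (271,260). Converted, the holder needs +2.2 mm along tool y, about 3 mm up, and has a 30.6 mm gap to the face.

```bash
python3 -m inch '[[[0,2,2.2,-3,0,0,0],[0,0,0,0,0,0,0],[0,4,0,0,0,0,0],[0,4,0,0,0,0,0],[0,0,0,0,0,0,0]]]' ; python3 - <<'E'
from h import *
u=[.5560,.2014];t=np.radians(94.6);p=bot.get_obs()["ee_pos"]
e=np.array([np.cos(t),np.sin(t)]);d=p[:2]+.0555*e-u;print("x,y of rear face",d@e*1000,d@np.array([-e[1],e[0]])*1000,"back z",p[2]-.0086+.032,bot.get_obs()["tcp_rot"])
E
```

```text
time: 13.55
ee_pos: [0.5627, 0.1259, 0.1414]
tcp_rot: [-180.0, -0.0, 94.7]
wrist_force: [0.4, 0.3, -3.8]
opening: 0.0104
grasp_force: 78.6
x,y of rear face -20.30126659817426 -0.6699256081723793 back z 0.1648215733864787 [-1.79993785e+02 -3.39110027e-03  9.46727783e+01]
```

```bash
python3 -m inch '[[[0,4,0,0,0,0,0],[0,4,0,0,0,0,0],[0,3,0,0,0,0,0],[0,3,0,0,0,0,0],[0,2,0,0,0,0,0],[0,0,0,0,0,0,0]]]'; python3 -m inch '[[[0,2,0,0,0,0,0],[0,1,0,0,0,0,0],[0,1,0,0,0,0,0],[0,0,0,0,0,0,0]]]'
```

```text
time: 14.3
ee_pos: [0.5615, 0.1416, 0.1415]
tcp_rot: [180.0, -0.0, 94.7]
wrist_force: [0.6, 0.1, -1.7]
opening: 0.0107
grasp_force: 78.6
time: 14.8
ee_pos: [0.5613, 0.1454, 0.1415]
tcp_rot: [180.0, 0.0, 94.6]
wrist_force: [0.2, 0.4, -2.0]
opening: 0.0103
grasp_force: 78.7
```

```bash
python3 -m inch '[[[0,0.7,0,0,0,0,0],[0,0.7,0,0,0,0,0],[0,0,0,0,0,0,0]]]'; python3 -m inch '[[[0,0.6,0,0,0,0,0],[0,0.6,0,0,0,0,0],[0,0,0,0,0,0,0]]]'
```

```text
time: 15.18
ee_pos: [0.5613, 0.1453, 0.1416]
tcp_rot: [180.0, 0.2, 94.6]
wrist_force: [0.8, -9.4, -1.6]
opening: 0.0106
grasp_force: 78.8
time: 15.55
ee_pos: [0.5613, 0.1453, 0.1416]
tcp_rot: [180.0, 0.3, 94.5]
wrist_force: [0.5, -14.9, -0.8]
opening: 0.0106
grasp_force: 78.9
```

The plate is on the face (about 15 N of push). Now I lower the holder.

```bash
python3 -m inch '[[[0,-0.6,0,2,0,0,0],[0,0,0,3,0,0,0],[0,0,0,3,0,0,0],[0,0,0,3,0,0,0],[0,0,0,2,0,0,0],[0,0,0,0,0,0,0]]]'; python3 -m inch '[[[0,0,0,1,0,0,0],[0,0,0,1,0,0,0],[0,0,0,1,0,0,0],[0,0,0,0,0,0,0]]]'
```

```text
time: 16.3
ee_pos: [0.5617, 0.1454, 0.1293]
tcp_rot: [179.9, 0.2, 94.6]
wrist_force: [2.3, -12.0, 1.5]
opening: 0.0103
grasp_force: 79.3
time: 16.8
ee_pos: [0.5618, 0.1454, 0.1266]
tcp_rot: [179.9, 0.2, 94.6]
wrist_force: [0.6, -12.2, 2.3]
opening: 0.0103
grasp_force: 79.7
```

```bash
python3 -m inch '[[[0,0,0,1,0,0,0],[0,0,0,1,0,0,0],[0,0,0,0.5,0,0,0],[0,0,0,0,0,0,0]]]'; python3 -m inch '[[[0,-0.4,0,0.8,0,0,0],[0,0,0,0.8,0,0,0],[0,0,0,0,0,0,0]]]'
```

```text
time: 17.3
ee_pos: [0.5621, 0.1453, 0.1262]
tcp_rot: [179.8, 0.2, 94.5]
wrist_force: [-2.3, -15.2, 17.4]
opening: 0.0103
grasp_force: 81.5
time: 17.68
ee_pos: [0.5623, 0.145, 0.1258]
tcp_rot: [179.7, 0.2, 94.5]
wrist_force: [-4.4, -15.5, 24.0]
opening: 0.0105
grasp_force: 82.6
```

```bash
python3 -m inch '[[[0,0,0,-2,0,0,0],[100,0,0,0,0,0,0],[100,0,0,0,0,0,0],[100,0,0,0,0,0,0],[100,0,0,0,0,0,0],[100,0,0,0,0,0,0],[100,0,0,0,0,0,0],[100,0,0,0,0,0,0]]]'; python3 -m inch '[[[100,0,0,-30,0,0,0],[100,0,0,-50,0,0,0],[100,0,0,-50,0,0,0],[100,-30,0,-20,0,0,0],[100,-50,0,0,0,0,0],[100,0,0,0,0,0,0],[100,0,0,0,0,0,0]]]';python3 - <<'E'
from h import *
w=cam("wrist");o=bot.get_obs();a=cam("scene");b=cam("side")
cv2.imwrite("pics/l.png",np.hstack([np.array(w["pixels"])[:400,220:430],cv2.resize(np.array(a["pixels"])[150:290,370:460],(257,400),interpolation=2),cv2.resize(np.array(b["pixels"])[80:200,190:290],(333,400),interpolation=2)])[...,::-1])
O={}
for n in("scene","side","wrist"):
    for k in["holder_back","holder_grip","holder_cup","vial_green_mid"]: print(n,k,[(np.round(m["position"],1).tolist(),round(m["conf"],2)) for m in finder.mark_of(n,k)[:3]])
plan([.50,-.15,.33],[180,0,92],5)
print("cam",(-w["R"].T@w["t"]).round(3))
E
```

```text
time: 18.68
ee_pos: [0.5611, 0.1471, 0.1234]
tcp_rot: [-180.0, -0.0, 94.6]
wrist_force: [0.5, 0.1, -0.3]
opening: 0.0856
grasp_force: 0.0
time: 19.55
ee_pos: [0.5676, 0.0673, 0.2733]
tcp_rot: [-180.0, -0.0, 94.6]
wrist_force: [0.2, 0.1, 0.8]
opening: 0.0853
grasp_force: 0.0
scene holder_back [([425.3, 220.7], 0.86)]
scene holder_grip [([402.3, 207.6], 0.71)]
scene holder_cup [([374.9, 217.2], 0.56)]
scene vial_green_mid [([264.5, 196.8], 0.81), ([294.8, 189.1], 0.6), ([279.2, 210.9], 0.51)]
side holder_back [([234.2, 130.3], 0.9)]
side holder_grip [([245.7, 138.5], 0.55)]
side holder_cup [([273.7, 162.1], 0.74)]
side vial_green_mid [([394.8, 283.2], 0.96), ([377.0, 260.5], 0.8), ([346.2, 294.6], 0.57)]
wrist holder_back [([316.8, 20.9], 0.88)]
wrist holder_grip [([322.5, 93.7], 0.67)]
wrist holder_cup [([318.4, 166.8], 0.69)]
wrist vial_green_mid [([314.1, 359.9], 0.64), ([255.8, 362.8], 0.53)]
[[100, -42.2, -17.0, -11.3, -0.0, -0.0, 0.53], [100, -42.4, -16.6, -11.3, -0.0, -0.0, 0.53], [100, -42.5, -16.2, -11.3, -0.0, -0.0, 0.53], [100, -42.7, -15.8, -11.3, -0.0, -0.0, 0.53], [100, -42.8, -15.4, -11.3, -0.0, -0.0, 0.53]]
cam [0.561 0.133 0.45 ]
```

View pics/l.png

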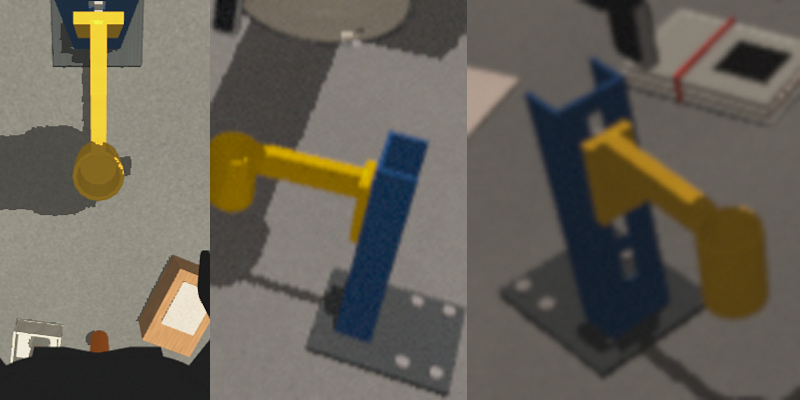

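The picture shows the holder hooked on the upright with its plate flush: wrist cup centre near (319,170), side plate (610,180) against the face. I'll measure the cup rim numerically, then go and look at the green vial.

```bash
python3 - <<'E'
from h import *
w=cam("wrist");im=np.array(w["pixels"]).astype(int);y=((im[...,0]>80)&(im[...,0]-im[...,2]>50)&(im[...,1]>55)).astype(np.uint8)
y[:,:280]=0;y[:,360:]=0;y[230:]=0
for r in range(130,206,4):
    c=np.flatnonzero(y[r]); 
    if len(c):print(r,c.min(),c.max(),end="; ")
print()
ys,xs=np.nonzero(y[150:]);ys=ys+150
cn=max(cv2.findContours(y,0,1)[0],key=cv2.contourArea)[:,0]
cn=cn[cn[:,1]>165].astype(float)+[0.,0.]
# fit outer rim circle r=22 at z=.178
from scipy.optimize import least_squares
P=np.array([onz(w,p,.178)[:2] for p in cn])*1000
f=least_squares(lambda q:np.hypot(*(P-q[:2]).T)-q[2],[566,80,22],loss="soft_l1");print("rim fit",f.x,f.cost,len(P))
bar=[(r,np.flatnonzero(y[r]).mean()) for r in(60,80,100,120)]
B=np.array([onz(w,(c,r),.184)[:2]*1000 for r,c in bar]);print("bar",B)
E
python3 -m inch '[[[100,-42,-17,-11,0,0,0.5],[100,-42,-17,-11,0,0,0.5],[100,-42,-16,-11,0,0,0.5],[100,-43,-16,-11,0,0,0.5],[100,-43,-15,-11,0,0,0.6],[100,0,0,0,0,0,0],[100,0,0,0,0,0,0]]]'
python3 - <<'E'
from h import *
w=cam("wrist");im=np.array(w["pixels"]).astype(int);r,g,b=im[...,0],im[...,1],im[...,2]
m=((g-r>30)&(g-b>15)).astype(np.uint8)
n,l,s,c=cv2.connectedComponentsWithStats(m)
for i in range(1,n):
    if s[i,4]>60: print(s[i],c[i].round(1),im[l==i].mean(0).round(),onz(w,c[i],.099).round(4))
for nm in["vial_green_mid","vial_red_mid","vial_white_mid","tray"]: print(nm,[(np.round(q["position"],1).tolist(),round(q["conf"],2)) for q in finder.mark_of("wrist",nm)[:4]])
E
```

```text
130 310 326; 134 310 326; 138 310 326; 142 310 326; 146 303 332; 150 300 335; 154 298 337; 158 297 339; 162 296 341; 166 294 342; 170 293 343; 174 293 344; 178 293 343; 182 294 342; 186 295 341; 190 298 338; 194 301 334; 198 308 328; 
rim fit [566.5172793   79.27933228  20.78451447] 3.181256213040545 91
bar [[559.40560331 166.61119407]
 [560.53237131 152.73864754]
 [561.69295251 138.44979952]
 [562.88889215 123.72562536]]
time: 21.22
ee_pos: [0.5003, -0.1493, 0.3282]
tcp_rot: [180.0, -0.0, 92.0]
wrist_force: [0.7, -0.3, -0.3]
opening: 0.0854
grasp_force: 0.0
[ 524    0  110   94 5900] [567.3  48. ] [ 49. 125.  64.] [ 0.7734 -0.0102  0.099 ]
[307 208  23  24 430] [318.1 219.5] [ 61. 150.  76.] [ 0.5032 -0.2209  0.099 ]
vial_green_mid [([369.3, 243.4], 0.87), ([380.0, 204.7], 0.69), ([316.8, 208.2], 0.63)]
vial_red_mid [([308.6, 257.6], 0.58)]
vial_white_mid [([301.5, 295.4], 0.87)]
tray [([309.8, 241.1], 0.65)]
```

```bash
python3 - <<'E'
from h import *
w=cam("wrist");im=np.array(w["pixels"]).astype(int);r,g,b=im[...,0],im[...,1],im[...,2]
print("col318",[(v,im[v,318].tolist()) for v in range(200,240,2)])
print("row222",[(u,im[222,u,1]) for u in range(300,336,2)])
m=((g-r>30)&(g-b>15));
for v in range(206,234,2): print(v,np.flatnonzero(m[v,:400])[[0,-1]].tolist() if m[v,:400].any() else None,end=" ")
print(onz(w,(318.3,231.8),.099),onz(w,(318.3,208),.099))
for n,c in(("orange",(r-b>100)&(g<130)&(g>50)),("red",(r-g>90)&(g<70))):
    k,l,s,ct=cv2.connectedComponentsWithStats(c.astype(np.uint8)); 
    for i in range(1,k):
        if s[i,4]>100: print(n,s[i],onz(w,ct[i],.095).round(3))
E
```

```text
col318 [(200, [117, 108, 96]), (202, [117, 108, 96]), (204, [118, 113, 101]), (206, [120, 113, 103]), (208, [34, 77, 42]), (210, [33, 76, 40]), (212, [63, 160, 81]), (214, [66, 167, 84]), (216, [65, 165, 82]), (218, [67, 165, 84]), (220, [64, 165, 83]), (222, [64, 165, 82]), (224, [64, 164, 81]), (226, [63, 163, 82]), (228, [64, 164, 81]), (230, [61, 161, 79]), (232, [139, 192, 132]), (234, [239, 234, 219]), (236, [238, 234, 217]), (238, [232, 227, 206])]
row222 [(300, np.int64(113)), (302, np.int64(112)), (304, np.int64(111)), (306, np.int64(116)), (308, np.int64(166)), (310, np.int64(164)), (312, np.int64(164)), (314, np.int64(164)), (316, np.int64(165)), (318, np.int64(165)), (320, np.int64(164)), (322, np.int64(165)), (324, np.int64(165)), (326, np.int64(166)), (328, np.int64(160)), (330, np.int64(224)), (332, np.int64(111)), (334, np.int64(209))]
206 None 208 [315, 321] 210 [311, 324] 212 [310, 326] 214 [309, 327] 216 [308, 327] 218 [308, 328] 220 [308, 328] 222 [307, 328] 224 [307, 329] 226 [308, 328] 228 [310, 327] 230 [312, 324] 232 [317, 319] [ 0.50424598 -0.23678623  0.099     ] [ 0.50305449 -0.20491729  0.099     ]
red [584  33  15  15 175] [0.8   0.001 0.095]
red [606  60  15  15 169] [ 0.832 -0.026  0.095]
red [501 260  58  22 127] [ 0.789 -0.283  0.095]
red [301 263  21  19 317] [ 0.497 -0.296  0.095]
```

```bash
python3 -m inch '[[[100,-25,1,30,0,0,0],[100,-25,1,50,0,0,0],[100,-24,1,50,0,0,0],[100,0,0,50,0,0,0],[100,0,0,40,0,0,0],[100,0,0,20,0,0,0],[100,0,0,0,0,0,0],[100,0,0,0,0,0,0]]]'; python3 - <<'E'
from h import *
plan([.5037,-.2235,.026],[180,0,92],2)
E
```

```text
time: 22.52
ee_pos: [0.5064, -0.2232, 0.0896]
tcp_rot: [179.9, 0.0, 92.1]
wrist_force: [-0.4, -0.2, -0.1]
opening: 0.0853
grasp_force: 0.0
[[100, -0.1, -1.4, 31.8, 0.03, 0.02, 0.03], [100, -0.1, -1.4, 31.8, 0.03, 0.02, 0.03]]
```

```bash
python3 -m inch '[[[100,0,-1.4,32,0,0,0],[100,0,-1.4,32,0,0,0],[100,0,0,0,0,0,0],[25,0,0,0,0,0,0],[20,0,0,0,0,0,0],[20,0,0,0,0,0,0],[20,0,0,0,0,0,0],[20,0,0,0,0,0,0]]]' 25; python3 -m inch '[[[20,0,0,0,0,0,0]]]'
```

```text
time: 23.52
ee_pos: [0.5036, -0.2237, 0.0254]
tcp_rot: [179.9, 0.0, 92.0]
wrist_force: [0.6, 0.5, 6.0]
opening: 0.0284
grasp_force: 24.4
time: 23.65
ee_pos: [0.5036, -0.2237, 0.0254]
tcp_rot: [179.9, 0.0, 92.0]
wrist_force: [0.2, 0.6, 6.2]
opening: 0.0279
grasp_force: 24.4
```

```bash
python3 -m inch '[[[20,0,0,-15,0,0,0],[20,0,0,-40,0,0,0],[20,0,0,-50,0,0,0],[20,0,0,-50,0,0,0],[20,0,0,-50,0,0,0],[20,0,0,-30,0,0,0],[20,0,0,0,0,0,0]]]'; python3 - <<'E'
from h import *
plan([.5662,.0795,.26],[180,0,92],7,20)
E
```

```text
time: 24.52
ee_pos: [0.5037, -0.2237, 0.2625]
tcp_rot: [179.8, 0.1, 92.0]
wrist_force: [0.1, 0.2, -1.2]
opening: 0.0282
grasp_force: 24.9
[[20, 43.0, 10.5, 0.3, 0.03, 0.02, 0.01], [20, 43.0, 10.5, 0.3, 0.03, 0.02, 0.01], [20, 43.0, 10.5, 0.3, 0.03, 0.02, 0.01], [20, 43.0, 10.5, 0.3, 0.03, 0.02, 0.01], [20, 43.0, 10.5, 0.3, 0.03, 0.02, 0.01], [20, 43.0, 10.4, 0.3, 0.03, 0.02, 0.01], [20, 43.0, 10.4, 0.3, 0.03, 0.02, 0.01]]
```

```bash
python3 -m inch '[[[20,25,6,0,0,0,0],[20,45,11,0,0,0,0],[20,50,12,0,0,0,0],[20,50,12,0,0,0,0],[20,50,12,0,0,0,0],[20,45,11,0,0,0,0],[20,25,6,0,0,0,0],[20,11,3,0,0,0,0]]]';python3 -m inch '[[[20,0,0,0,0,0,0],[20,0,0,0,0,0,0]]]'; python3 - <<'E'
from h import *
plan([.5662,.0795,.22],[180,0,92],1,20)
# where does the vial hang under the tool? green cap and cup in side and scene views
p=bot.get_obs()["ee_pos"]; ob=[]
for n in("scene","side"):
    c=cam(n);im=np.array(c["pixels"]).astype(int);m=((im[...,1]-im[...,0]>25)&(im[...,1]-im[...,2]>15)).astype(np.uint8)
    k,l,s,ct=cv2.connectedComponentsWithStats(m);u=proj(c,p+[0,0,.07])
    for i in range(1,k):
        if s[i,4]>3 and np.hypot(*(ct[i]-u))<60: print(n,"cap",s[i],ct[i].round(1),"tool",u.round(1))
    q=[m_["position"] for m_ in finder.mark_of(n,"vial_green_mid")[:4]];print(n,[np.round(x,1).tolist() for x in q],"expect",proj(c,p+[0,0,.0475-.0214]).round(1),"cup",[np.round(x["position"],1).tolist() for x in finder.mark_of(n,"holder_cup")[:1]],proj(c,[.5662,.0795,.1374]).round(1))
E
```

```text
time: 25.52
ee_pos: [0.5649, 0.0813, 0.2583]
tcp_rot: [-179.9, 0.0, 92.1]
wrist_force: [-0.1, 0.2, -0.4]
opening: 0.0281
grasp_force: 24.9
time: 25.78
ee_pos: [0.5651, 0.079, 0.2593]
tcp_rot: [-180.0, 0.0, 92.0]
wrist_force: [0.1, -0.5, -0.5]
opening: 0.0284
grasp_force: 24.9
[[20, 0.4, 1.1, 39.3, -0.02, 0.01, -0.01]]
scene cap [389 145   4  12  34] [390.6 150.9] tool [386.4 147.8]
scene [[280.8, 203.8], [266.7, 198.1], [380.8, 159.7], [275.1, 182.6]] expect [384.1 163.7] cup [[375.6, 213.6]] [377.5 210.6]
side cap [254  76  12  16 157] [259.2  83.2] tool [257.1  80.3]
side [[374.6, 259.0], [393.7, 286.0], [260.2, 101.9], [367.2, 331.9]] expect [260.2 101.4] cup [[368.0, 330.0]] [269.2 160.1]
```

The vial hangs as expected under the tool (side mid (260,102) against (260,101) predicted). Next I lower it into the cup.

```bash
python3 -m inch '[[[20,0.5,1.1,20,0,0,0],[20,0,0,20,0,0,0],[20,0,0,15,0,0,0],[20,0,0,12,0,0,0],[20,0,0,0,0,0,0]]]';python3 -m inch '[[[20,0,0,12,0,0,0],[20,0,0,10,0,0,0],[20,0,0,5,0,0,0],[20,0,0,0,0,0,0]]]'
```

```text
time: 26.7
ee_pos: [0.5659, 0.0804, 0.1916]
tcp_rot: [-179.9, 0.0, 92.0]
wrist_force: [0.1, 0.3, -0.4]
opening: 0.0282
grasp_force: 24.9
time: 27.2
ee_pos: [0.5661, 0.0805, 0.165]
tcp_rot: [-180.0, 0.0, 92.0]
wrist_force: [-0.3, -0.5, -0.6]
opening: 0.0279
grasp_force: 24.9
```

```bash
python3 -m inch '[[[20,0,0,2,0,0,0],[20,0,0,1.5,0,0,0],[20,0,0,1,0,0,0],[20,0,0,0,0,0,0]]]';python3 -m inch '[[[20,0,0,1,0,0,0],[20,0,0,1,0,0,0],[20,0,0,0,0,0,0]]]'
```

```text
time: 27.7
ee_pos: [0.5663, 0.0805, 0.1609]
tcp_rot: [180.0, 0.0, 92.0]
wrist_force: [-0.9, 0.4, -0.9]
opening: 0.0284
grasp_force: 24.9
time: 28.08
ee_pos: [0.5663, 0.0805, 0.1588]
tcp_rot: [-180.0, 0.0, 92.0]
wrist_force: [-0.4, -0.1, -0.4]
opening: 0.0286
grasp_force: 24.9
```

```bash
python3 -m inch '[[[20,0,0,0.7,0,0,0],[20,0,0,0.7,0,0,0],[20,0,0,0,0,0,0]]]';python3 -m inch '[[[20,0,0,0.7,0,0,0],[20,0,0,0.7,0,0,0],[20,0,0,0,0,0,0]]]'
```

```text
time: 28.45
ee_pos: [0.5663, 0.0805, 0.1574]
tcp_rot: [-180.0, 0.0, 92.0]
wrist_force: [0.7, 0.3, -1.0]
opening: 0.0284
grasp_force: 24.9
time: 28.82
ee_pos: [0.5663, 0.0805, 0.156]
tcp_rot: [-180.0, -0.0, 92.0]
wrist_force: [-0.2, 0.4, -2.1]
opening: 0.0286
grasp_force: 24.9
```

```bash
python3 -m inch '[[[20,0,0,0.7,0,0,0],[20,0,0,0.7,0,0,0],[20,0,0,0.6,0,0,0],[20,0,0,0,0,0,0]]]';python3 -m inch '[[[20,0,0,0.7,0,0,0],[20,0,0,0.7,0,0,0],[20,0,0,0,0,0,0]]]'
```

```text
time: 29.32
ee_pos: [0.5664, 0.0805, 0.1542]
tcp_rot: [180.0, -0.0, 92.0]
wrist_force: [0.1, -0.0, 1.0]
opening: 0.0284
grasp_force: 24.9
time: 29.7
ee_pos: [0.5666, 0.0805, 0.1535]
tcp_rot: [179.9, 0.0, 92.0]
wrist_force: [-0.5, -0.9, 5.5]
opening: 0.0281
grasp_force: 25.2
```

Contact on the cup floor at 5.5 N. I release and back off upward.

```bash
python3 -m inch '[[[20,0,0,-0.7,0,0,0],[60,0,0,0,0,0,0],[100,0,0,0,0,0,0],[100,0,0,0,0,0,0],[100,0,0,0,0,0,0],[100,0,0,0,0,0,0]]]';python3 -m inch '[[[100,0,0,-20,0,0,0],[100,0,0,-45,0,0,0],[100,0,0,-45,0,0,0],[100,-15,0,-40,0,0,0],[100,-40,0,0,0,0,0],[100,-20,0,0,0,0,0],[100,0,0,0,0,0,0],[100,0,0,0,0,0,0]]]'; python3 - <<'E'
from h import *
X=np.array([.5662,.0795,.1374]); ob=[]
for n in("scene","side","wrist"):
    c=cam(n);im=np.array(c["pixels"]).astype(int);m=((im[...,1]-im[...,0]>25)&(im[...,1]-im[...,2]>15)).astype(np.uint8)
    k,l,s,ct=cv2.connectedComponentsWithStats(m);u=proj(c,X+[0,0,.09])
    for i in range(1,k):
        if s[i,4]>15 and np.hypot(*(ct[i]-u))<40: print(n,"cap",s[i],ct[i].round(1),"expected",u.round(1),"top edge level",proj(c,X+[0,0,.095]).round(1)); ob.append((c,ct[i]))
    print(n,"back",[np.round(q["position"],1).tolist() for q in finder.mark_of(n,"holder_back")[:1]],proj(c,[.556,.2014,.150]).round(1))
print("cap (tri)",tri(ob[:2]).round(4))
E
```

```text
time: 30.45
ee_pos: [0.5663, 0.0806, 0.1533]
tcp_rot: [-180.0, -0.0, 92.0]
wrist_force: [-0.3, 0.1, -0.7]
opening: 0.0853
grasp_force: 0.0
time: 31.45
ee_pos: [0.5688, 0.0061, 0.3029]
tcp_rot: [-180.0, -0.0, 92.0]
wrist_force: [0.3, 0.0, 0.7]
opening: 0.0852
grasp_force: 0.0
scene cap [374 180  13  14 139] [379.8 186.7] expected [381.4 183.4] top edge level [381.6 181.8]
scene back [[424.4, 219.9]] [425.1 220.3]
side cap [259 123  14  16 179] [265.9 130. ] expected [264.3 126.2] top edge level [264.  124.2]
side back [[230.2, 129.8]] [232.3 130.9]
wrist cap [ 300   81   39   41 1253] [319.1 100.7] expected [318.1  97. ] top edge level [318.2  96.8]
wrist back [] [311.1 -51.6]
cap (tri) [0.568  0.0777 0.218 ]
```

The vial is seated and upright in the cup (cap at (0.568, 0.078, 0.218), within a few mm of expected). The holder is at its engaged position and the gripper is clear, so I hand the job in.

```bash
python3 -c "
from workcell import bot
print(bot.job_done())"
```

```text
the job is handed in; nothing more can be done
None
```

I hung the holder in the two uppermost slots and stood the green-capped vial on the cup floor, then let go of everything and handed the job in at about 31.6 s; the hand-in returned no verdict, and the first grasp missed because the fingertips end about 30 mm short of the reported TCP.

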